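Hang the tip-waste bin on the service turret

ROBOT

A 6-joint arm with a two-finger parallel gripper is mounted at the origin on the work surface. World frame = base frame: x ahead of the robot, y to its left, z up, the work surface at z = 0. Lengths are in m, angles in rad, forces in N, time in s.
With the tool pointing down it reaches from about 0.25 to 0.8 m from the base axis. Payload 3.9 kg.
Tool frame: the origin (TCP) lies at the very end of the fingers, on their centre line; the grasp point (between the pads) lies 19 mm behind it; z points along the fingers, y is the line along which they close (so a half turn about z gives the same grasp; the last joint's range is limited). The gripper opens to 85 mm and grips with 20 to 120 N. Pads are 22 mm wide; open, the fingers measure 114 mm over their backs; the gripper's body (76 mm by 85 mm) begins 54 mm behind the grasp point. The pads swing forward as they close: fully open they stand 13 mm farther back than shut.
Start: joints at [0, 0.26, -0.138, 1.173, 0, 1.571], TCP at [0.525, -0, 0.199] pointing down, gripper open.
Joint ranges: [-2.78, 2.78], [-0.83, 1.72], [-1.28, 1.37], [-1.9, 2.12], [-1.57, 1.48], [-3.14, 3.14]. Speed limits (rad/s): [2.57, 2.57, 3.14, 3.14, 3.14, 3.14].

INTERFACE

Orientations are given as a unit quaternion [x, y, z, w].
In Python, from plant import r gives the robot as it stands.
- The arm moves only by the tool arm_command, never from a script. Its argument "motion" is text: rows parted by semicolons, each of 5 numbers parted by spaces: the shift along the tool's x, y, z in m, then the turn about the tool's z in degrees, then the gripper's target within -1 to 1 (fully open at 1, half-way at 0, shut at -1). A call has 1 to 12 rows; each row is the pose to reach, as a shift and turn from the pose commanded when the call began, along the tool's axes at that moment; what a row does not reach only later rows make up. A row lasts 1/10 s, in which the tool goes at most 50 mm and 8.59 degrees, less where a joint would pass 70% of its speed; a pose out of reach is approached as far as the arm can. A call with a gripper value outside its range is refused whole. The fingers move at their own pace and stop on an object; "force" is the grip in N (left out, the last holds). Time passes only in rows, so rows that repeat a pose let the fingers close. It gives the time, the measured TCP pose, the force, the opening and the grip force at its end, in the units of the state.
- r.get_state(): the state, without advancing time (a new reading comes with each control period).
- r.get_image(name): name is "scene" or "side" or "wrist"; returns a dict with "pixels" (400x640x3 uint8, red, green, blue), "K" (3x3 intrinsics, pixels), "world_from_camera" (4x4, takes a point from camera to world coordinates). Camera axes: x right, y down, z forward; pixel columns grow to the right and rows downward; lengths in m; the calibration is good to about 2 mm. A picture is of the moment at which its call begins. There is no depth.
- r.finish_job(): hands the job in; it is judged then, once.
The state is a dict: "time_s": time; "q": joint angles; "qd": joint speeds; "joint_efforts": joint torques, N m; "position": TCP position; "tcp_rot": TCP orientation; "wrist_force": force on the tool from outside, world axes, zero at the start; "moment": the same for the moment, N m; "grip_width": opening from 0.0 (shut) to 1.0 (fully open); "finger_force": force on a finger pad.
Only numpy, scipy, OpenCV 4.12 (cv2) and the standard library are available. Lean on these libraries where they do the work, as an engineer would, in place of code of your own. Each camera call takes 0.05 s, during which the arm holds its last target. There are 200 camera calls.

TASK

Hang the open steel tip-waste bin on the hanger plate on the side of the grey service turret: bring the large ends of its two keyholes over both stud heads, press the bin in flat so that the heads come right through and the spring catch is pushed in, then, still pressing, slide it straight down until it is fully home and the catch snaps out over its upper edge; let go and leave it hanging. The height of the hanger plate is set by hand, so feel for the heads and never force the bin: push with no more than about 15 N; leave the bottle, tip box and microplate where they stand.

Things in the scene. Friction and masses are not known exactly. Their poses are not given: they have to be found in the camera images.
- turret: Grey box-shaped bench service turret with white cap, fixed, 100 x 140 mm, 245 mm high, white sockets on its two narrower flanks. Origin: centre of its underside on the bench, z up. Its hanging face is the plane x = +50 mm in its own frame, looks along its +x and is 140 mm wide (y). On it sits an aluminium hanger plate, 104 mm wide, 179 mm high, 3 mm thick, with the two studs and the catch.
- clamp_screw (a point): Centre of the upper of two flush screws that clamp the hanger plate through long slots: fixed, 130 mm above the bench, y = 0, on the hanger plate's front face; axes as the turret's. The studs stand level at y = +32 and -32 mm, 30 to 70 mm above this point (as the plate was set; not measured). Each: shank 6 mm across, 6 long, then a head 12 across, 4 thick, 1 mm bevel: head at x = 6 to 10 mm.
- catch (a joint): Spring catch in the hanger plate, midway between the studs: a steel block 16 mm wide whose underside is 20 mm above the stud axes. Value: m pushed in; 0 = standing 6 mm out of the hanger plate, 0.006 = flush; 1 N per mm. The bin's back plate pushes it in, and it snaps out over the plate's upper edge within the last 2 mm of the way down.
- bin: Open-topped steel tip-waste bin standing on the bench, 0.24 to 0.39 kg. Origin: on the back face of its back plate, at the bin's underside, mid-width; x points from back plate to front, z up; hung, its axes are parallel to the turret's. Back plate 100 mm wide (y), 4 mm thick (x = 0 to 4), 154 mm high. Box 90 mm wide, front wall's outside at x = 80, rim 105 mm high, walls and floor 3 mm.
- keyhole_left (a point): Centre of the large end (15 mm across, eight-sided) of the keyhole at the bin's +y side, on the back plate's back face, y = +32, 118 mm above the bin's underside; axes as the bin's. From it a slot 9 mm wide runs up; home, the stud's axis is 18 mm above this point. The plate slides under the heads only while its back face is nearer than 2 mm to the hanger plate.
- keyhole_right (a point): The same point of the keyhole at the bin's -y side, y = -32 mm. Below the large ends the back plate is plain: held too high or too low it meets the stud heads 10 mm off the hanger plate.
- bin_rim (a point): Middle of the upper edge of the bin's front wall (3 mm thick, x = 78.5 mm, 105 mm above the underside): a place to pinch the wall from above, one finger inside the bin.
- media_bottle: Glass bottle with orange cap, 72 mm across, 135 mm high, standing on the bench; origin under its centre. Leave alone.
- tip_box: Dark blue pipette tip box with purple rack and tips, 118 x 80 x 59 mm; origin under its centre. Leave alone.
- microplate: Clear 96-well microplate, 127 x 85 x 15 mm, lying on the bench; origin under its centre. Leave alone.

How it is judged:
By the outcome, as a careful person would: the job done as asked, in the order asked, and still so for the second after the job is handed in, with the robot touching nothing.
It also fails if it takes over 72 s, if anything falls off the work surface, if the arm or the gripper's body presses on something with over 40 N, if the wrist force passes 120 N, or if a joint passes its speed limit or range.

## Working session

There is one attempt and no reset: what is moved stays moved. The work goes in short steps, Python scripts to look and compute and a tool call to move; the robot and the scene stay as the last step left them, time stands still between calls to the robot, and variables do not carry over. Pictures are saved under pics/ and viewed, at most 10 in all, crops included, and the job is handed in when it is done.

Besides the shell and the picture viewer there is one more tool, called as name(argument=value, ...) on one line, values as JSON. arm_command: Moves the arm, as the interface text tells. Its arguments: {"type":"object","properties":{"motion":{"type":"string"},"force":{"type":"number"}},"required":["motion"]}

```bash
ls; mkdir -p pics; python3 - <<'E'
from plant import r
import cv2,numpy as np,json
for n in ("scene","side","wrist"):
    d=r.get_image(n); cv2.imwrite(f"pics/{n}0.png",d["pixels"][:,:,::-1])
    np.savez(f"{n}0.npz",K=d["K"],T=d["world_from_camera"],p=d["pixels"])
    print(n,np.round(d["K"],1).tolist(),np.round(d["world_from_camera"],3).tolist())
s=r.get_state();print(s)
E
```

```text
pics
scene [[384.3, 0.0, 322.9], [0.0, 384.3, 201.5], [0.0, 0.0, 1.0]] [[0.208, 0.724, -0.658, 1.142], [0.978, -0.154, 0.14, -0.128], [0.0, -0.672, -0.74, 0.816], [0.0, 0.0, 0.0, 1.0]]
side [[388.1, 0.0, 317.6], [0.0, 388.1, 198.6], [0.0, 0.0, 1.0]] [[0.993, -0.08, 0.085, 0.464], [-0.117, -0.718, 0.686, -0.617], [0.006, -0.692, -0.722, 0.781], [0.0, 0.0, 0.0, 1.0]]
wrist [[281.4, 0.0, 321.7], [0.0, 281.4, 200.4], [0.0, 0.0, 1.0]] [[1.0, 0.001, -0.002, 0.525], [0.001, -0.954, -0.299, 0.076], [-0.002, 0.299, -0.954, 0.374], [0.0, 0.0, 0.0, 1.0]]
{'time_s': 0.15, 'q': array([-1.70165925e-05,  2.60545045e-01, -1.39076756e-01,  1.17275498e+00,
        1.26660429e-05,  1.57078693e+00]), 'qd': array([-6.58773887e-04,  9.95183467e-05,  8.31318340e-04, -1.09565430e-03,
       -8.35377819e-04,  3.42447528e-04]), 'joint_efforts': array([-3.64596281e-05, -4.06005156e+01,  2.54166770e+01,  1.26235068e-02,
       -2.58195018e-05, -1.05726747e-05]), 'position': array([ 5.24399620e-01, -4.45871451e-06,  1.98548424e-01]), 'tcp_rot': array([ 7.07109258e-01,  7.07103863e-01, -5.54288944e-04, -5.63259946e-04]), 'wrist_force': array([-0.93827384, -0.30829692,  0.9644015 ]), 'moment': array([0.03238497, 0.0023922 , 0.00836875]), 'finger_force': 0.0, 'grip_width': 1.0025249150240967}
```

View pics/scene0.png

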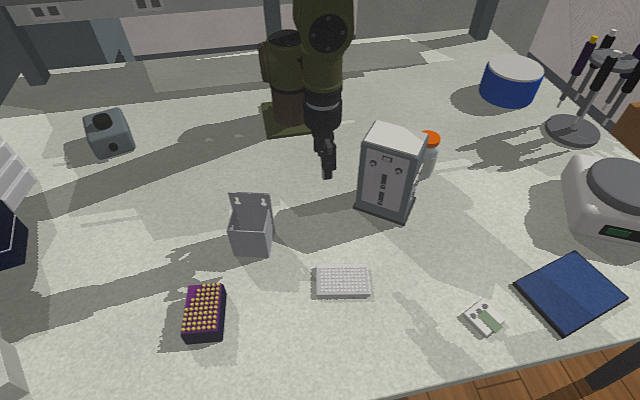

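View pics/side0.png

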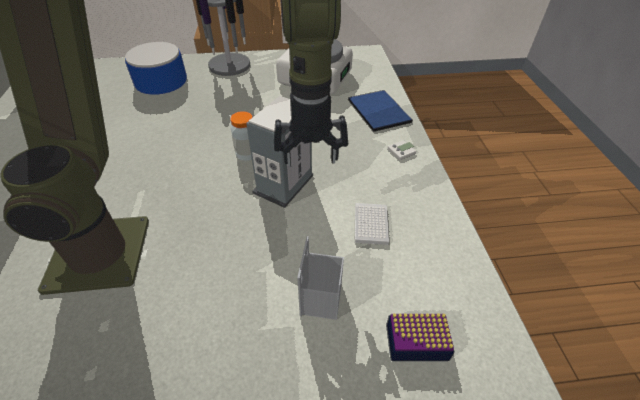

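The scene view shows the turret face at about (388,185) and the bin at (250,225). Both face +x, towards the camera. The tip box is at (204,312) and the microplate at (343,282). I'll enlarge the turret and bin.

```bash
python3 - <<'E'
import cv2,numpy as np
a=cv2.imread("pics/scene0.png");b=cv2.imread("pics/side0.png")
def c(i,u,v,w,h,f): return cv2.resize(i[v:v+h,u:u+w],None,fx=f,fy=f,interpolation=cv2.INTER_CUBIC)
o=np.zeros((600,800,3),np.uint8)
x=c(a,345,110,80,120,5);o[:600,:400]=x
x=c(a,220,180,60,85,4.7);o[:x.shape[0],420:420+x.shape[1]]=x[:,:380]
cv2.imwrite("pics/crop1.png",o)
o=np.zeros((600,800,3),np.uint8)
x=c(b,285,230,70,95,6);o[:x.shape[0],:420]=x
x=c(b,240,100,75,110,5);o[:x.shape[0],425:]=x
cv2.imwrite("pics/crop2.png",o)
E
```

```text
(no output)
```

View pics/crop1.png

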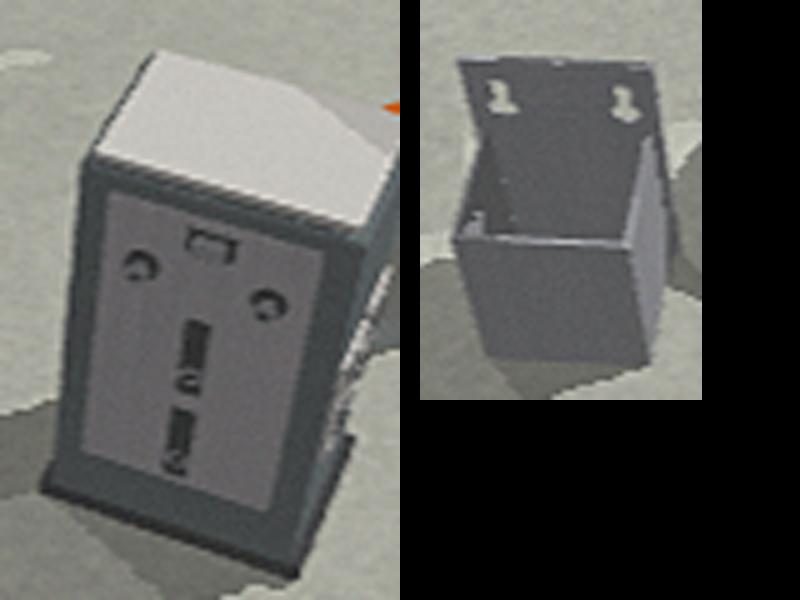

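View pics/crop2.png

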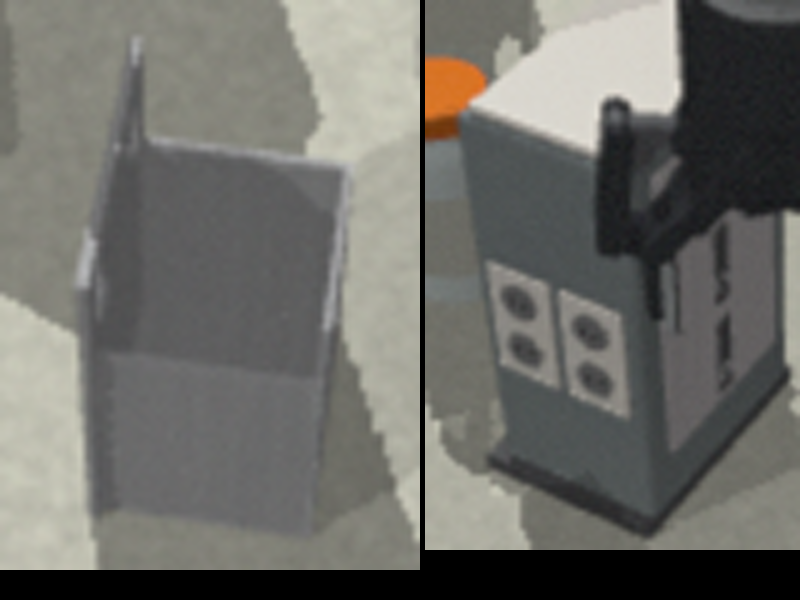

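Scene crop: in full-image pixels the stud heads are near (373,163) and (398,171), the catch near (387,159) and the screws at about (383,187) and (380,203). The bin's front rim runs from (228,231) to (265,232), and its back-plate top from (229,193) to (269,194). The side crop shows the bin standing upright, with its back plate towards the robot.

```bash
cat > h.py <<'E'
import numpy as np
def load(n): return np.load(n+".npz")
def ray(d,u,v):
    T=d["T"]; q=T[:3,:3]@np.linalg.solve(d["K"],[u,v,1.]); return T[:3,3],q
def onz(d,u,v,z):
    o,q=ray(d,u,v); return o+q*(z-o[2])/q[2]
E
python3 - <<'E'
from h import *
d=load("scene0");s=load("side0")
P=lambda x,y:(220+(x-420)/4.7-.5,180+y/4.7-.5)
S=lambda x,y:(285+x/6-.5,230+y/6-.5)
T=lambda x,y:(345+x/5-.5,110+y/5-.5)
def pr(n,*a): print(n,np.round(onz(*a),4))
pr("rimL",d,*P(455,242),.105);pr("rimR",d,*P(630,247),.105)
pr("backL",d,*P(459,60),.154);pr("backR",d,*P(653,66),.154)
pr("botL",d,*P(490,357),0);pr("botR",d,*P(650,362),0)
pr("s back near",s,*S(84,235),.154);pr("s back far",s,*S(133,40),.154)
pr("s rim far",s,*S(349,165),.105);pr("s rim near",s,*S(328,372),.105);pr("s bot near",s,*S(310,532),0)
pr("s backbot near",s,*S(97,515),0)
print("turret")
pr("capL",d,*T(93,150),.24);pr("capR",d,*T(363,222),.24);pr("plL",d,*T(42,490),0);pr("plR",d,*T(298,577),0)
for z in (.16,.18,.2):
  pr("studL",d,*T(143,267),z);pr("studR",d,*T(268,304),z)
for z in (.125,.13,.135): pr("screw",d,*T(192,360),z)
E
```

```text
rimL [ 0.555  -0.2328  0.105 ]
rimR [ 0.5762 -0.1481  0.105 ]
backL [ 0.4781 -0.2186  0.154 ]
backR [ 0.5026 -0.123   0.154 ]
botL [ 0.5519 -0.2331  0.    ]
botR [ 0.5731 -0.1488  0.    ]
s back near [ 0.48   -0.2012  0.154 ]
s back far [ 0.5031 -0.1248  0.154 ]
s rim far [ 0.5761 -0.1502  0.105 ]
s rim near [ 0.5561 -0.2303  0.105 ]
s bot near [ 0.554  -0.2334  0.    ]
s backbot near [ 0.4787 -0.2182  0.    ]
turret
capL [0.4559 0.1148 0.24  ]
capR [0.5315 0.221  0.24  ]
plL [0.4573 0.1038 0.    ]
plR [0.5471 0.2236 0.    ]
studL [0.4564 0.1475 0.16  ]
studR [0.4956 0.2003 0.16  ]
studL [0.4773 0.139  0.18  ]
studR [0.5153 0.1903 0.18  ]
studL [0.4982 0.1306 0.2   ]
studR [0.535  0.1803 0.2   ]
screw [0.4927 0.1659 0.125 ]
screw [0.4974 0.1638 0.13  ]
screw [0.5021 0.1617 0.135 ]
```

Bin: yaw is about -14° and the rim middle about (0.564,-0.190); both views agree. Turret: yaw is about -36.5°, with the studs near z = 0.18–0.19. I'll hover over the rim and check.

arm_command(motion="-0.045 0.01 0 4 1;-0.09 0.02 0 8 1;-0.135 0.03 0 12 1;-0.17 0.036 0 14 1;-0.19 0.0395 0 14 1;-0.19 0.0395 0 14 1;-0.19 0.0395 0 14 1", force=60)

```text
time_s: 0.85
position: [0.564, -0.1899, 0.1986]
tcp_rot: [0.788, 0.615, -0.0, -0.001]
wrist_force: [-0.1, 0.5, 0.9]
grip_width: 1.005
finger_force: 0.0
```

```bash
python3 - <<'E'
from plant import r
import cv2,numpy as np
I={}
for n in ("side","wrist","scene"):
    d=r.get_image(n); cv2.imwrite(f"pics/{n}1.png",d["pixels"][:,:,::-1]);I[n]=d["pixels"][:,:,::-1]
    np.savez(f"{n}1.npz",K=d["K"],T=d["world_from_camera"],p=d["pixels"])
s=r.get_state();print(s["time_s"],s["position"],s["tcp_rot"],s["wrist_force"])
def c(i,u,v,w,h,f): return cv2.resize(i[v:v+h,u:u+w],None,fx=f,fy=f,interpolation=cv2.INTER_CUBIC)
o=np.zeros((600,800,3),np.uint8)
o[:600,:400]=c(I["side"],240,95,80,120,5)
o[:250,400:]=cv2.resize(I["wrist"],(400,250))
cv2.imwrite("pics/crop3.png",o)
E
```

```text
1.0 [ 0.56418517 -0.18879202  0.19915351] [ 7.87589317e-01  6.16200404e-01 -4.50839536e-05 -3.57338919e-04] [-0.86077068  0.11936271 -0.54919655]
```

View pics/crop3.png

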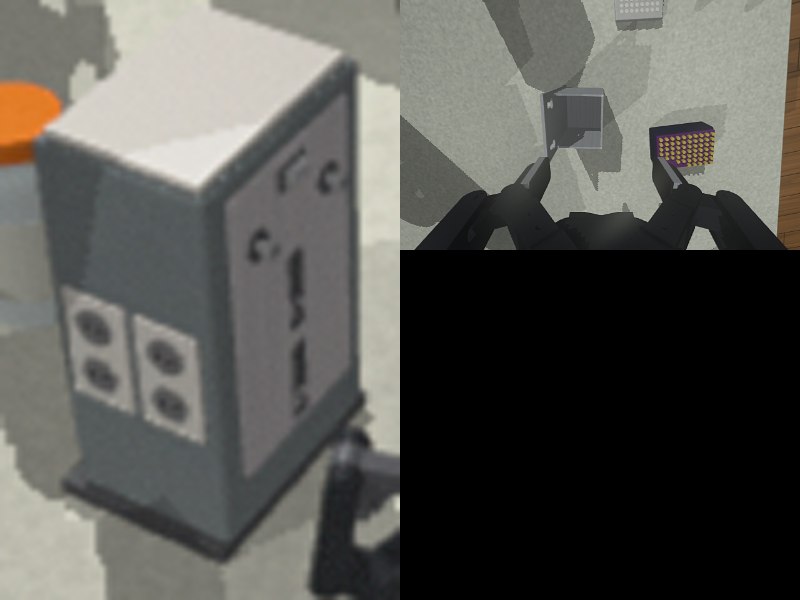

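The wrist view shows the bin square to the fingers, with its rim at (603,118) in the crop. The tip box lies near the outer finger's side, so I'll use a half-open gripper. Next I'll zoom on the studs in both views.

```bash
python3 - <<'E'
import cv2,numpy as np
from h import *
a=cv2.imread("pics/scene1.png");b=cv2.imread("pics/side1.png")
def c(i,u,v,w,h,f): return cv2.resize(i[v:v+h,u:u+w],None,fx=f,fy=f,interpolation=cv2.INTER_CUBIC)
o=np.zeros((600,800,3),np.uint8)
x=c(a,362,146,44,60,10);o[:600,:400]=x[:600,:400]
x=c(b,282,115,36,60,10);o[:600,410:770]=x
cv2.imwrite("pics/crop4.png",o)
d=load("scene1")
for p in ((188,285),(226,285),(222,333),(182,333)): print(onz(d,*p,.059))
E
```

```text
[ 0.65261253 -0.33078789  0.059     ]
[ 0.67013516 -0.24819414  0.059     ]
[ 0.7798309  -0.26072671  0.059     ]
[ 0.76298    -0.34014468  0.059     ]
```

View pics/crop4.png

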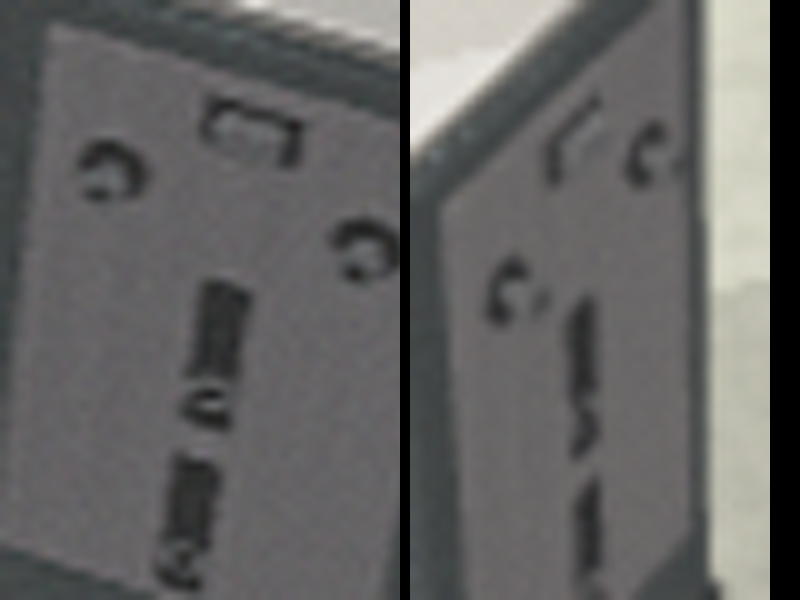

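arm_command(motion="0 0 0 0 0;0 0 0.02 0 0;0 0 0.05 0 0;0 0 0.08 0 0;0 0 0.11 0 0;0 0 0.124 0 0;0 0 0.124 0 0")

```text
time_s: 1.7
position: [0.5623, -0.1884, 0.0728]
tcp_rot: [0.788, 0.616, -0.001, -0.002]
wrist_force: [-0.5, 0.4, 1.2]
grip_width: 0.502
finger_force: 0.0
```

Zoom: the scene-view heads are at about (108,187) and (368,262) in crop pixels. In the side view they are at about (520,297) and (660,162). The catch is at (245,140) and (590,130), and the upper screw at (205,400) and (583,430). I'll triangulate these and close the gripper meanwhile.

arm_command(motion="0 0 0 0 -1;0 0 0 0 -1;0 0 0 0 -1;0 0 0 0 -1;0 0 0 0 -1;0 0 0 0 -1;0 0 0 0 -1", force=80)

```text
time_s: 2.4
position: [0.5645, -0.1901, 0.0753]
tcp_rot: [0.788, 0.616, 0.0, 0.0]
wrist_force: [-0.4, 0.1, -0.4]
grip_width: -0.0
finger_force: 0.0
```

```bash
python3 - <<'E'
from h import *
a=load("scene1");b=load("side1")
A=lambda x,y:(362+x/10-.5,146+y/10-.5)
B=lambda x,y:(282+(x-410)/10-.5,115+y/10-.5)
def tri(p,q):
    o1,d1=ray(a,*A(*p));o2,d2=ray(b,*B(*q));d1/=np.linalg.norm(d1);d2/=np.linalg.norm(d2)
    t=np.linalg.lstsq(np.c_[d1,-d2],o2-o1,rcond=None)[0]
    x,y=o1+t[0]*d1,o2+t[1]*d2;return (x+y)/2,np.linalg.norm(x-y)
R={}
for n,p,q in (("L",(108,187),(520,297)),("R",(368,262),(660,162)),("catch",(245,140),(590,130)),("screw",(205,400),(583,430)),("ptl",(47,22),(440,205)),("slot top",(228,283),(583,300))):
    R[n],e=tri(p,q);print(n,np.round(R[n],4),round(e,4))
v=R["R"]-R["L"];print(np.linalg.norm(v),np.degrees(np.arctan2(-v[0],v[1])))
n=np.array([.806,-.592,0])
for k in R: print(k,R[k]@n, R[k]@[.592,.806,0])
E
```

```text
L [0.494  0.1306 0.192 ] 0.0003
R [0.5328 0.1823 0.192 ] 0.0018
catch [0.5144 0.1551 0.2211] 0.0014
screw [0.5092 0.1573 0.1273] 0.0022
ptl [0.4761 0.1173 0.2309] 0.0001
slot top [0.5105 0.1578 0.1692] 0.0019
0.06457304621780573 -36.87714828626353
L 0.32085369077057374 0.39777646184999454
R 0.3215075927862644 0.4623494256402416
catch 0.3227425902152864 0.4295342957211235
screw 0.3172576985364282 0.42824808336243786
ptl 0.31426529461115305 0.37640351450978476
slot top 0.3180580478224149 0.4294684178116304
```

The fingers closed to zero with no force, so the wall was missed. I'll look.

```bash
python3 - <<'E'
from plant import r
import cv2,numpy as np
I={}
for n in ("side","wrist","scene"):
    d=r.get_image(n); I[n]=d["pixels"][:,:,::-1]; cv2.imwrite(f"pics/{n}2.png",I[n])
    np.savez(f"{n}2.npz",K=d["K"],T=d["world_from_camera"],p=d["pixels"])
def c(i,u,v,w,h,f): return cv2.resize(i[v:v+h,u:u+w],None,fx=f,fy=f,interpolation=cv2.INTER_CUBIC)
o=np.zeros((600,800,3),np.uint8)
o[:300,:400]=c(I["side"],260,190,133,100,3)[:300,:400] if 0 else c(I["side"],250,210,133,100,3.01)[:300,:400]
o[300:,:400]=c(I["scene"],190,160,133,100,3.01)[:300,:400]
o[:250,400:]=cv2.resize(I["wrist"],(400,250))
cv2.imwrite("pics/crop5.png",o)
E
```

```text
(no output)
```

View pics/crop5.png

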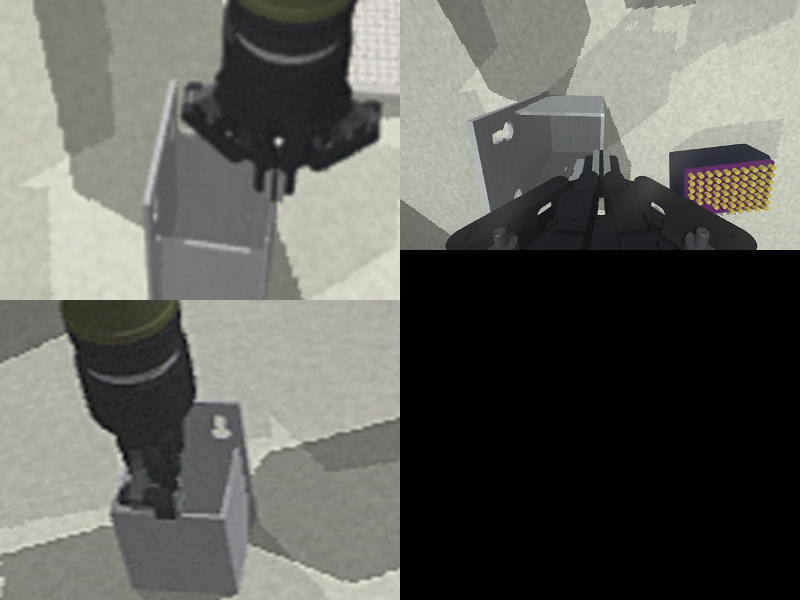

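The picture shows the fingers straddling the front wall, one each side and nearly shut. I'll read the state and tighten.

arm_command(motion="0 0 0 0 -1;0 0 0 0 -1;0 0 0 0 -1;0 0 -0.003 0 -1;0 0 -0.006 0 -1;0 0 -0.01 0 -1;0 0 -0.01 0 -1", force=80)

```text
time_s: 3.25
position: [0.5651, -0.1902, 0.0861]
tcp_rot: [0.788, 0.616, 0.0, 0.001]
wrist_force: [-0.1, -0.7, -0.3]
grip_width: 0.002
finger_force: 0.0
```

```bash
python3 - <<'E'
from plant import r
s=r.get_state();print({k:s[k] for k in ("time_s","position","wrist_force","moment","grip_width","finger_force","joint_efforts")})
E
```

```text
{'time_s': 3.25, 'position': array([ 0.56514969, -0.19022773,  0.08612072]), 'wrist_force': array([-0.11455229, -0.73644467, -0.31263323]), 'moment': array([ 0.01246673,  0.03487012, -0.03776412]), 'grip_width': 0.001652901091254802, 'finger_force': 0.0, 'joint_efforts': array([ 2.66397565e-04, -4.87593985e+01,  2.33671707e+01,  1.33660678e-01,
        5.32529634e-05,  4.07558889e-05])}
```

```bash
python3 - <<'E'
from h import *
import cv2
def proj(d,p):
    q=np.linalg.inv(d["T"])@np.r_[p,1]; q=d["K"]@q[:3]; return q[:2]/q[2]
for n in ("scene2","side2","wrist2"):
    d=load(n)
    for p in ((.5645,-.1901,.0753),(.5645,-.1901,.105),(.5645,-.1901,.13),(.5645,-.1901,.17)): print(n,p[2],np.round(proj(d,p),1))
a=cv2.imread("pics/wrist2.png");b=cv2.imread("pics/scene2.png");
def c(i,u,v,w,h,f): return cv2.resize(i[v:v+h,u:u+w],None,fx=f,fy=f,interpolation=cv2.INTER_CUBIC)
o=np.zeros((600,800,3),np.uint8)
o[:,:395]=c(a,230,130,132,200,3)[:600,:395]
o[:480,400:]=c(b,215,185,50,60,8)
cv2.imwrite("pics/crop6.png",o)
E
```

```text
scene2 0.0753 [247.5 238.8]
scene2 0.105 [245.6 231.1]
scene2 0.13 [244.  224.4]
scene2 0.17 [241.3 213. ]
side2 0.0753 [339.5 281.5]
side2 0.105 [340.2 273.6]
side2 0.13 [340.8 266.7]
side2 0.17 [341.8 254.9]
wrist2 0.0753 [321.3 230.1]
wrist2 0.105 [321.2 250.8]
wrist2 0.13 [321.  274.8]
wrist2 0.17 [320.7 337. ]
```

View pics/crop6.png

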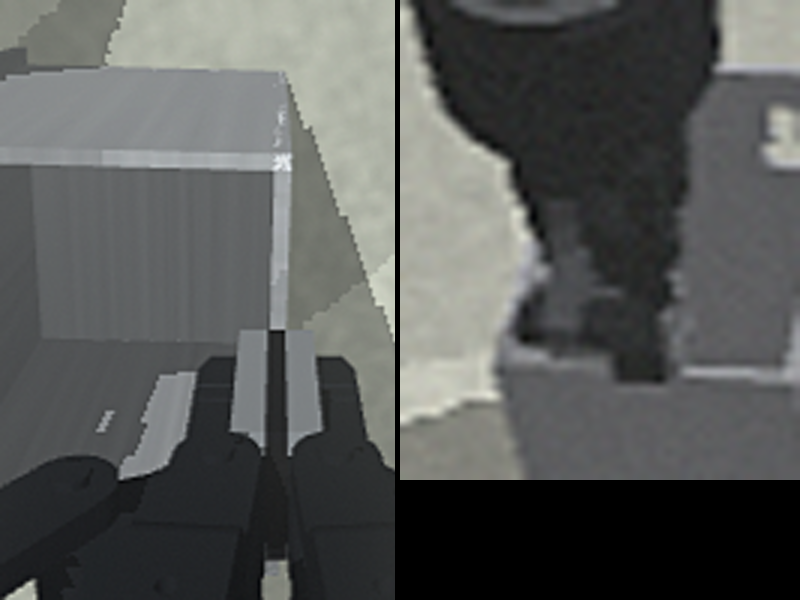

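The wrist crop shows the fingers straddling the line of the rim, but their tips look close to rim height: tip at scene row ~232, and the projected rim at row 231. I'll check the tip height numerically against the start pictures and a fresh one.

```bash
python3 - <<'E'
from plant import r
from h import *
import cv2
def proj(d,p):
    q=np.linalg.inv(d["T"])@np.r_[p,1]; q=d["K"]@q[:3]; return np.round(q[:2]/q[2],1)
for n in ("scene0","side0"):
    d=load(n)
    for z in (.1985,.2115,.23): print(n,z,*[proj(d,(.5244+e,0,z)) for e in (-.042,0,.042)])
I={}
for n in ("scene","side","wrist"):
    d=r.get_image(n); np.savez(f"{n}3.npz",K=d["K"],T=d["world_from_camera"],p=d["pixels"]); I[n]=d["pixels"][:,:,::-1]
    cv2.imwrite(f"pics/{n}3.png",I[n])
d0=np.abs(load("scene3")["p"].astype(int)-load("scene0")["p"]).sum(2)>40
print("scene diff bbox near bin"); ys,xs=np.where(d0[215:260,215:290]); print(xs.min()+215,xs.max()+215,ys.min()+215,ys.max()+215)
for v in range(222,246,2): 
  x=np.where(d0[v,215:290])[0]+215; print(v,(x.min(),x.max(),len(x)) if len(x) else "")
print(proj(load("scene3"),(.565,-.1902,.0861)))
E
```

```text
scene0 0.1985 [318.  166.7] [321.7 178.9] [325.6 191.8]
scene0 0.2115 [318.  162.6] [321.7 174.8] [325.6 187.7]
scene0 0.23 [317.9 156.6] [321.7 168.8] [325.7 181.8]
side0 0.1985 [291.3 179.4] [310.5 177.9] [329.5 176.5]
side0 0.2115 [291.1 175. ] [310.5 173.6] [329.7 172.1]
side0 0.23 [290.7 168.6] [310.4 167.1] [329.9 165.7]
scene diff bbox near bin
226 266 215 247
222 (np.int64(226), np.int64(249), 18)
224 (np.int64(227), np.int64(250), 22)
226 (np.int64(227), np.int64(247), 13)
228 (np.int64(227), np.int64(247), 10)
230 (np.int64(226), np.int64(242), 12)
232 (np.int64(264), np.int64(264), 1)
234 
236 
238 
240 
242 
244 
[246.8 236.2]
```

The fresh image shows no fingertip below the rim. The real tips sit roughly 20–25 mm above the reported TCP height, so I'll open, go deeper and close again.

arm_command(motion="0 0 -0.015 0 0;0 0 -0.015 0 0;0 0 -0.015 0 0;0 0 -0.015 0 0;0 0 0.0 0 0;0 0 0.02 0 0;0 0 0.033 0 0;0 0 0.033 0 0;0 0 0.033 0 0")

```text
time_s: 4.3
position: [0.5642, -0.1899, 0.0519]
tcp_rot: [0.788, 0.616, -0.0, -0.0]
wrist_force: [0.6, 0.0, -0.1]
grip_width: 0.499
finger_force: 0.0
```

arm_command(motion="0 0 0 0 -1;0 0 0 0 -1;0 0 0 0 -1;0 0 0 0 -1;0 0 0 0 -1;0 0 0 0 -1;0 0 0 0 -1", force=80)

```text
time_s: 5.0
position: [0.565, -0.1902, 0.0532]
tcp_rot: [0.788, 0.616, 0.0, 0.001]
wrist_force: [-1.0, -0.4, 6.5]
grip_width: 0.012
finger_force: 66.2
```

Gripped (66 N). Lift and check.

arm_command(motion="0 0 -0.01 0 -1;0 0 -0.03 0 -1;0 0 -0.06 0 -1;0 0 -0.09 0 -1;0 0 -0.12 0 -1;0 0 -0.13 0 -1;0 0 -0.13 0 -1;0 0 -0.13 0 -1")

```text
time_s: 5.8
position: [0.5636, -0.1897, 0.1807]
tcp_rot: [0.788, 0.616, -0.001, -0.001]
wrist_force: [-0.3, -0.0, -4.1]
grip_width: 0.017
finger_force: 65.2
```

```bash
python3 - <<'E'
from plant import r
from h import *
import cv2
I={}
for n in ("scene","side","wrist"):
    d=r.get_image(n); np.savez(f"{n}4.npz",K=d["K"],T=d["world_from_camera"],p=d["pixels"]); I[n]=d["pixels"][:,:,::-1]
    cv2.imwrite(f"pics/{n}4.png",I[n])
s=r.get_state();print(s["position"],s["wrist_force"],s["moment"],s["grip_width"],s["finger_force"])
def c(i,u,v,w,h,f): return cv2.resize(i[v:v+h,u:u+w],None,fx=f,fy=f,interpolation=cv2.INTER_CUBIC)
o=np.zeros((600,800,3),np.uint8)
o[:,:400]=c(I["scene"],205,130,80,120,5)
o[:,400:]=c(I["side"],290,170,80,120,5)
cv2.imwrite("pics/crop7.png",o)
E
```

```text
[ 0.56313571 -0.18958066  0.18007367] [-0.55572889  0.42600429 -3.65230328] [-0.0057041  -0.13034786 -0.004683  ] 0.015138068041899943 65.22786140441895
```

View pics/crop7.png

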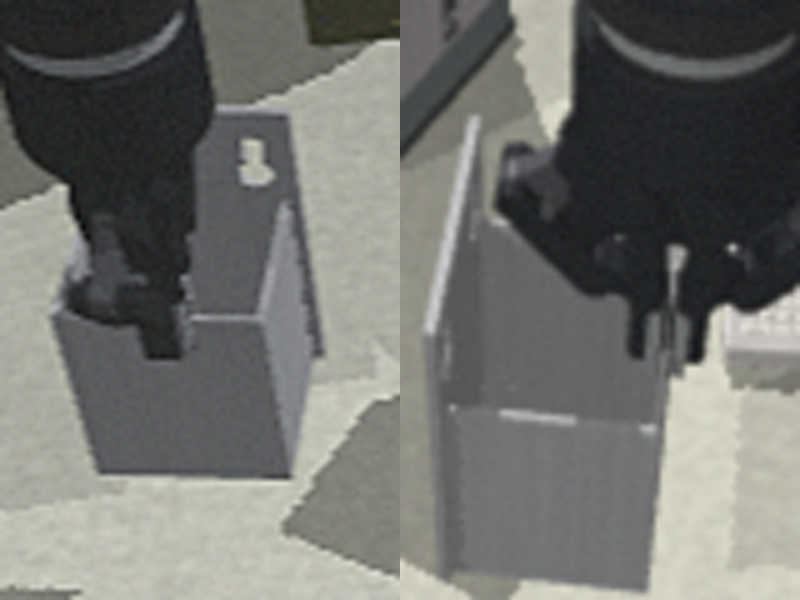

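The bin is held level. Its rim runs from (215,191) to (257,193) in the scene view, and the back top corners in the side view are (296,235) and (304,193.5). Next I'll check its pose in the hand.

```bash
python3 - <<'E'
from h import *
a=load("scene4");b=load("side4")
L=.1272
def pr(n,*x): print(n,np.round(onz(*x),4))
pr("rimL",a,215.1,191.5,L+.105);pr("rimR",a,256.9,193.1,L+.105)
pr("botL",a,224.1,223.9,L);pr("botR",a,262.7,224.9,L)
pr("backR",a,262.5,152.5,L+.154);pr("back near",b,296.1,235.1,L+.154);pr("back far",b,303.9,193.5,L+.154)
pr("fr bot near",b,338.5,287.1,L)
def tri(p,q):
    o1,d1=ray(a,*p);o2,d2=ray(b,*q)
    t=np.linalg.lstsq(np.c_[d1,-d2],o2-o1,rcond=None)[0]
    print(np.round(o1+t[0]*d1,4),np.round(o2+t[1]*d2,4))
tri((262.5,152.5),(303.9,193.5)); tri((224.1,223.9),(338.5,287.1))
E
```

```text
rimL [ 0.5487 -0.2339  0.2322]
rimR [ 0.5716 -0.1484  0.2322]
botL [ 0.5511 -0.235   0.1272]
botR [ 0.5725 -0.1485  0.1272]
backR [ 0.5028 -0.1238  0.2812]
back near [ 0.4782 -0.2206  0.2812]
back far [ 0.4997 -0.1271  0.2812]
fr bot near [ 0.5533 -0.2335  0.1272]
[ 0.4996 -0.1238  0.2786] [ 0.4999 -0.1242  0.2782]
[ 0.553  -0.2347  0.1293] [ 0.553  -0.2348  0.1293]
```

The bin is level to about 1°. I'll carry it to a stand-off about 45 mm from the hanger plate, turned to the turret's yaw.

arm_command(motion="0.015 -0.001 0 2 -1;0.045 -0.004 0 5 -1;0.08 -0.007 0.005 8 -1;0.115 -0.01 0.012 11 -1;0.15 -0.013 0.02 14 -1;0.185 -0.0165 0.03 17 -1;0.22 -0.0195 0.04 20 -1;0.25 -0.022 0.048 22 -1;0.27 -0.024 0.054 22.6 -1;0.2785 -0.0248 0.054 22.6 -1;0.2785 -0.0248 0.054 22.6 -1;0.2785 -0.0248 0.054 22.6 -1")

```text
time_s: 7.15
position: [0.6076, 0.0853, 0.1281]
tcp_rot: [0.893, 0.449, -0.0, 0.0]
wrist_force: [-0.1, -0.0, -3.8]
grip_width: 0.019
finger_force: 65.3
```

```bash
python3 - <<'E'
from plant import r
from h import *
import cv2
I={}
for n in ("scene","side","wrist"):
    d=r.get_image(n); np.savez(f"{n}5.npz",K=d["K"],T=d["world_from_camera"],p=d["pixels"]); I[n]=d["pixels"][:,:,::-1]
    cv2.imwrite(f"pics/{n}5.png",I[n])
s=r.get_state();print(s["time_s"],s["position"],s["tcp_rot"],s["wrist_force"],s["moment"],s["grip_width"])
def c(i,u,v,w,h,f): return cv2.resize(i[v:v+h,u:u+w],None,fx=f,fy=f,interpolation=cv2.INTER_CUBIC)
o=np.zeros((600,800,3),np.uint8)
o[:,:480]=c(I["scene"],340,120,80,100,6)
o[:,480:]=c(I["side"],290,80,53,100,6)[:600,:320]
cv2.imwrite("pics/crop8.png",o)
E
```

```text
7.3 [0.6079136  0.08496807 0.12858961] [8.93706027e-01 4.48652938e-01 1.27207757e-04 2.51986963e-04] [ 3.32425531e-03  5.90643016e-01 -4.05847057e+00] [-0.05571888 -0.10787788  0.00347143] 0.013589058194646965Traceback (most recent call last):
  File "<stdin>", line 12, in <module>
ValueError: could not broadcast input array from shape (600,318,3) into shape (600,320,3)
```

Arrived at the stand-off. Now I'll feel forward gently at the estimated height.

arm_command(motion="0 -0.01 0 0 -1;0 -0.02 0 0 -1;0 -0.027 0 0 -1;0 -0.031 0 0 -1;0 -0.034 0 0 -1;0 -0.034 0 0 -1")

```text
time_s: 7.9
position: [0.5802, 0.1069, 0.1283]
tcp_rot: [0.893, 0.45, 0.0, 0.0]
wrist_force: [0.6, -0.2, -3.3]
grip_width: 0.018
finger_force: 65.3
```

arm_command(motion="0 -0.002 0 0 -1;0 -0.004 0 0 -1;0 -0.004 0 0 -1")

```text
time_s: 8.2
position: [0.5776, 0.1089, 0.1282]
tcp_rot: [0.893, 0.449, 0.0, 0.0]
wrist_force: [0.4, -0.6, -3.8]
grip_width: 0.016
finger_force: 65.3
```

arm_command(motion="0 -0.001 0 0 -1;0 -0.003 0 0 -1;0 -0.003 0 0 -1")

```text
time_s: 8.5
position: [0.5755, 0.1103, 0.1283]
tcp_rot: [0.893, 0.449, 0.0, 0.001]
wrist_force: [1.8, -3.4, -4.9]
grip_width: 0.015
finger_force: 65.1
```

arm_command(motion="0 -0.001 0 0 -1;0 -0.002 0 0 -1;0 -0.002 0 0 -1")

```text
time_s: 8.8
position: [0.5739, 0.1115, 0.1282]
tcp_rot: [0.893, 0.449, 0.0, 0.001]
wrist_force: [3.8, -3.3, -6.7]
grip_width: 0.018
finger_force: 65.0
```

Contact comes at the expected head distance, about 5 N. The tool is also being pulled down a little. I'll ease off and feel 2 mm lower.

arm_command(motion="0 0.002 0 0 -1;0 0.002 0.002 0 -1;0 0.000 0.002 0 -1;0 0.000 0.002 0 -1")

```text
time_s: 9.2
position: [0.5738, 0.1118, 0.1266]
tcp_rot: [0.893, 0.449, 0.001, 0.0]
wrist_force: [3.4, -2.9, -3.9]
grip_width: 0.015
finger_force: 65.3
```

arm_command(motion="0 0.002 0 0 -1;0 0.002 0.002 0 -1;0 0.000 0.002 0 -1;0 0.000 0.002 0 -1")

```text
time_s: 9.6
position: [0.5738, 0.1117, 0.1245]
tcp_rot: [0.893, 0.449, 0.001, 0.001]
wrist_force: [4.8, -2.9, -1.7]
grip_width: 0.018
finger_force: 65.6
```

No drop-in yet. I'll use the last picture: look at the keyholes against the heads in place.

```bash
python3 - <<'E'
from plant import r
from h import *
import cv2
I={}
for n in ("scene","side","wrist"):
    d=r.get_image(n); np.savez(f"{n}6.npz",K=d["K"],T=d["world_from_camera"],p=d["pixels"]); I[n]=d["pixels"][:,:,::-1]
    cv2.imwrite(f"pics/{n}6.png",I[n])
s=r.get_state();print(s["time_s"],s["position"],s["wrist_force"],s["moment"],s["grip_width"])
def c(i,u,v,w,h,W,H): return cv2.resize(i[v:v+h,u:u+w],(W,H),interpolation=cv2.INTER_CUBIC)
a=cv2.imread("pics/scene5.png")
o=np.zeros((600,800,3),np.uint8)
o[:,:400]=c(I["scene"],355,125,60,90,400,600)
o[:300,400:]=c(I["wrist"],180,0,320,240,400,300)
o[300:,400:600]=c(a,350,125,60,90,200,300)
o[300:,600:]=c(I["side"],290,90,60,90,200,300)
cv2.imwrite("pics/crop8.png",o)
E
```

```text
9.75 [0.57386596 0.1117109  0.12449536] [ 4.60841578 -2.27371773 -2.15827591] [-0.52352409 -0.7291159  -0.02209245] 0.01510495527521466
```

View pics/crop8.png

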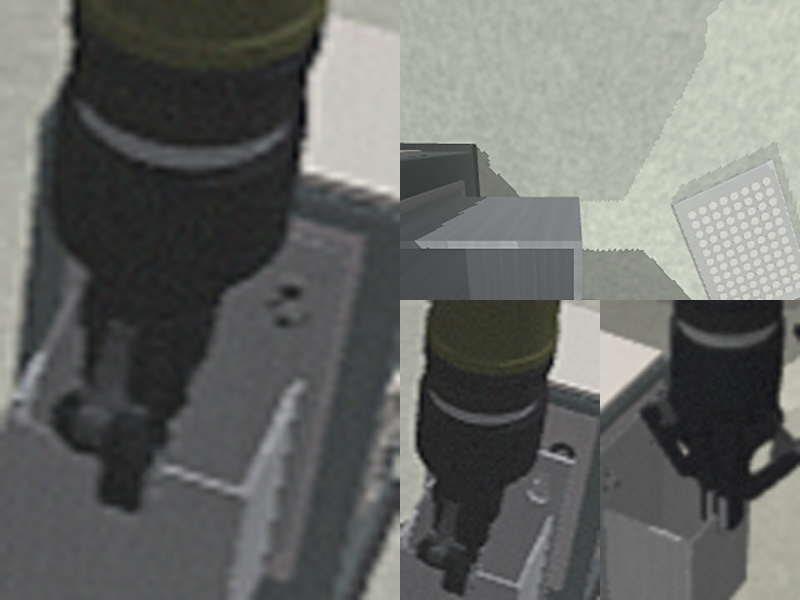

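The scene crop shows the bin's back plate against the studs. Its right keyhole is at about (288,305) in the crop, i.e. scene (398,171), partly filled by a light head with a dark spot below it. I'll read those pixels numerically against the projected keyhole.

```bash
python3 - <<'E'
from h import *
import cv2
def proj(d,p):
    q=np.linalg.inv(d["T"])@np.r_[p,1]; q=d["K"]@q[:3]; return np.round(q[:2]/q[2],1)
yw=np.radians(36.6);n=np.array([np.cos(yw),-np.sin(yw),0]);t=np.array([np.sin(yw),np.cos(yw),0]);z=np.array([0,0,1.])
d=load("scene6");p=np.array([.5739,.1117,.1245]);o=p-.0785*n+[0,0,-.0532]
kr=o+32*1e-3*t+.118*z+.004*n
print("large ctr",proj(d,kr),"bot",proj(d,kr-.0075*z),"slot top",proj(d,kr+.0225*z),"left",proj(d,kr-.0075*t),"right",proj(d,kr+.0075*t),"plate top R corner",proj(d,o+.05*t+.154*z+.004*n),"top y32",proj(d,o+.032*t+.154*z+.004*n))
g=cv2.cvtColor(d["p"],cv2.COLOR_RGB2GRAY)
print("     ",*range(392,406))
for v in range(156,180): print(v,*["%3d"%x for x in g[v,392:406]])
E
```

```text
large ctr [397.8 173. ] bot [397.3 175.3] slot top [399.2 165.9] left [394.8 172.1] right [400.9 173.9] plate top R corner [407.7 163.8] top y32 [400.1 161.6]
      392 393 394 395 396 397 398 399 400 401 402 403 404 405
156  36  38  36  38  38  36  50  55  68  66  63  66  67  66
157  38  40  39  39  48  38  67  80  67  65  61  63  61  67
158  39  38  37  41  38  35  76 103 108  98  81  72  66  63
159  33  42  41  41  39  36  80  99  98 102 103 102  99  92
160  41  43  43  40  43  47  95 112  98  91  96  96  98 102
161  37  37  37  41  38  61  88  91  99 104 112 100  88  95
162  37  39  45  35  44  81  94  88  86  86  91  92 101  97
163  43  41  35  44  77  94  89  89  91  91  90  90  87  89
164  38  38  38  64  86  92  89  87  87  89  89  92  89  87
165  36  43  83  96  90  89  91  87  87  92  87  87  88  88
166  48  84  93  88  90  99 100  98  93  81  88  82  87  89
167  98  93  91  90  88  89  88  99  97  89  91  84  89  87
168  91  90  92  88  77  51  36  44  77  89  90  90  90  93
169  91  89  90  92  87  61  41  52  81  88  91  88  92  86
170  88  88  80  68  60  79  98  93  88  90  88  87  91  92
171  88  86  90  77  87  95  97  93  90  89  89  91  91  87
172  83  88  90  90  75  70  85  98  75  77  90  89  90  95
173  90  89  92  88  62  37  62  75  76  83  91  91  89  92
174  87  88  88  90  88  84  83  87  88  86  89  90  90 100
175  90  90  86  84  90  87  91  86  90  85  92  90  90  98
176  87  87  84  87  88  91  87  88  87  88  89  92  87  98
177  89  86  88  87  88  91  88  85  89  87  88  87  93  96
178  87  87  90  86  87  88  84  84  88  91  88  88  90  95
179  89  89  88  86  93  88  87  88  92  86  87  93  98  87
```

Through the hole the light head (rows 170–172) looks roughly centred. The camera looks down through a 4 mm plate, so the head is really about 3–4 mm lower than the hole, and I'll keep feeling downwards.

arm_command(motion="0 0.002 0 0 -1;0 0.002 0.0015 0 -1;0 0 0.0015 0 -1;0 0 0.0015 0 -1")

```text
time_s: 10.15
position: [0.5738, 0.1115, 0.1228]
tcp_rot: [0.893, 0.449, 0.0, 0.001]
wrist_force: [3.7, -3.0, -1.8]
grip_width: 0.02
finger_force: 65.6
```

arm_command(motion="0 0.002 0 0 -1;0 0.002 0.0015 0 -1;0 0 0.0015 0 -1;0 0 0.0015 0 -1")

```text
time_s: 10.55
position: [0.5741, 0.1114, 0.1216]
tcp_rot: [0.893, 0.449, 0.001, 0.001]
wrist_force: [4.6, -3.7, -0.4]
grip_width: 0.012
finger_force: 65.9
```

arm_command(motion="0 0.002 0 0 -1;0 0.002 0.0015 0 -1;0 0 0.0015 0 -1;0 0 0.0015 0 -1")

```text
time_s: 10.95
position: [0.5746, 0.1114, 0.1205]
tcp_rot: [0.893, 0.449, 0.001, 0.001]
wrist_force: [3.7, -3.0, 2.2]
grip_width: 0.013
finger_force: 66.5
```

The vertical force grew like a spring, so the plate is caught on the heads' bevels and not sliding. I'll back off fully and re-approach at z = 0.124.

arm_command(motion="0 0.006 0 0 -1;0 0.008 -0.0045 0 -1;0 0.008 -0.0045 0 -1;0 0.004 -0.0045 0 -1;0 0.002 -0.0045 0 -1;0 0.002 -0.0045 0 -1")

```text
time_s: 11.55
position: [0.5747, 0.1104, 0.1235]
tcp_rot: [0.893, 0.449, -0.001, 0.0]
wrist_force: [2.9, -0.6, -8.1]
grip_width: 0.015
finger_force: 65.1
```

arm_command(motion="0 -0.001 0 0 -1;0 -0.002 0 0 -1;0 -0.002 0 0 -1")

```text
time_s: 11.85
position: [0.5739, 0.1112, 0.1244]
tcp_rot: [0.893, 0.449, 0.0, 0.001]
wrist_force: [2.9, -2.6, -6.8]
grip_width: 0.014
finger_force: 65.1
```

arm_command(motion="0 -0.001 0 0 -1;0 -0.002 0 0 -1;0 -0.002 0 0 -1")

```text
time_s: 12.15
position: [0.5732, 0.1113, 0.1244]
tcp_rot: [0.894, 0.449, 0.001, 0.002]
wrist_force: [7.3, -5.5, -8.0]
grip_width: 0.017
finger_force: 65.0
```

arm_command(motion="0 0.006 0 0 -1;0 0.010 0.0 0 -1;0 0.010 0.002 0 -1;0 0.006 0.002 0 -1;0 0.003 0.002 0 -1;0 0.001 0.002 0 -1;0 0.0 0.002 0 -1;0 0 0.002 0 -1")

```text
time_s: 12.95
position: [0.5738, 0.1116, 0.1232]
tcp_rot: [0.894, 0.449, 0.001, 0.002]
wrist_force: [3.1, -4.7, -0.9]
grip_width: 0.02
finger_force: 66.3
```

```bash
cat > look.py <<'E'
from plant import r
from h import *
import cv2,sys
d=r.get_image("scene");np.savez("last.npz",K=d["K"],T=d["world_from_camera"],p=d["pixels"])
s=r.get_state();print(np.round(s["position"],4),np.round(s["wrist_force"],1),np.round(s["moment"],2))
g=cv2.cvtColor(d["pixels"],cv2.COLOR_RGB2GRAY)
print("     ",*range(392,404))
for v in range(163,178): print(v,*["%3d"%x for x in g[v,392:404]])
E
python3 look.py
```

```text
[0.5738 0.1116 0.1232] [ 4.3 -5.  -0.9] [-0.79 -0.71  0.09]
      392 393 394 395 396 397 398 399 400 401 402 403
163  36  40  35  37  64  87  92  91  90  90  89  85
164  40  40  35  65  89  91  86  89  89  88  92  92
165  38  30  47  80  90  87  89  89  85  87  86  87
166  55  84  94  91  87  99  96  91  88  86  86  87
167  82  89  91  94  97  92  86 100 100  93  85  89
168  94  92  90  91  76  47  37  47  77  88  86  91
169  90  88  93  94  86  61  39  45  77  90  90  92
170  88  88  91  77  63  80  99  97  90  89  89  91
171  86  89  94  82  83  97 100  92  89  88  89  90
172  89  89  94  94  76  70  87  92  94  87  88  89
173  89  88  89  91  61  34  61  78  75  81  90  89
174  87  86  86  89  91  85  85  91  87  89  87  88
175  87  87  86  89  87  90  87  88  88  91  90  91
176  83  87  86  88  87  89  87  88  89  86  91  91
177  90  86  87  86  91  89  86  86  88  90  91  84
```

The keyhole image hasn't changed, yet downward moves meet a springy stop and the normal force rises about 1 N/mm. So the heads are already through the holes and I'm compressing the catch. I'll return to the neutral height and press in flat.

arm_command(motion="0 0.001 -0.002 0 -1;0 0.001 -0.004 0 -1;0 0 -0.004 0 -1;0 0 -0.004 0 -1")

```text
time_s: 13.4
position: [0.5734, 0.1115, 0.126]
tcp_rot: [0.894, 0.449, 0.001, 0.002]
wrist_force: [5.4, -3.4, -6.5]
grip_width: 0.017
finger_force: 65.5
```

arm_command(motion="0 -0.001 0 0 -1;0 -0.002 0 0 -1;0 -0.002 0 0 -1")

```text
time_s: 13.7
position: [0.5731, 0.1113, 0.126]
tcp_rot: [0.894, 0.448, 0.001, 0.004]
wrist_force: [8.5, -8.0, -8.3]
grip_width: 0.019
finger_force: 65.3
```

```bash
python3 look.py
```

```text
[0.5731 0.1113 0.126 ] [ 7.7 -8.  -8. ] [-1.47 -1.61 -0.08]
      392 393 394 395 396 397 398 399 400 401 402 403
163  39  38  36  60  87  89  89  90  90  91  89  92
164  38  43  69  83  90  87  87  84  85  87  87  90
165  47  81  95  93  88  91  93  92  88  86  86  88
166  96  91  91  87  90  95 102 100  96  87  90  88
167  94  90  91  89  92  91  86  97  97  85  89  88
168  87  90  92  92  85  56  41  42  76  91  89  90
169  88  86  92  90  79  47  38  53  78  90  88  91
170  87  84  82  49  52  80  99  99  92  90  89  89
171  93  90  95  87  84  95  97  83  81  90  93  87
172  83  89  89  90  75  74  88  95  84  82  93  91
173  89  89  92  89  65  33  60  85  90  87  87  90
174  87  87  88  85  90  86  83  88  87  89  88  87
175  93  86  86  86  88  89  88  90  86  90  91  90
176  89  86  88  86  87  89  88  88  89  88  89  92
177  88  84  89  85  89  89  87  88  88  86  89  87
```

Now about 11 N normal, with contact spread lower, so the bin looks flat. Try sliding down while pressing.

arm_command(motion="0 -0.001 0 0 -1;0 -0.001 0.001 0 -1;0 -0.001 0.002 0 -1;0 -0.001 0.003 0 -1;0 -0.001 0.004 0 -1;0 -0.001 0.004 0 -1")

```text
time_s: 14.35
position: [0.5738, 0.112, 0.1242]
tcp_rot: [0.894, 0.448, 0.003, 0.004]
wrist_force: [7.3, -8.6, 2.5]
grip_width: 0.017
finger_force: 66.7
```

```bash
python3 look.py
```

```text
[0.5738 0.112  0.1242] [ 7.1 -8.1  1.1] [-1.53 -1.26 -0.1 ]
      392 393 394 395 396 397 398 399 400 401 402 403
163  41  40  39  37  78  93  93  90  88  90  89  90
164  34  36  43  78  92  91  85  89  87  91  87  91
165  38  49  85  92  89  88  93  87  86  89  90  87
166  61  81  95  89  89  98 100  98  92  86  91  86
167  94  91  86  86  89  89  85  97 101  89  87  89
168  92  95  92  93  77  51  38  48  80  90  89  86
169  91  89  89  91  88  57  39  35  72  89  91  90
170  87  88  87  76  59  81 102  95  94  90  90  90
171  90  86  91  78  84  96  98  94  88  88  90  90
172  90  91  92  89  75  69  86  98  77  75  89  91
173  89  88  90  93  64  35  60  77  76  85  90  92
174  85  89  89  88  90  84  87  86  87  90  92  92
175  86  87  82  87  91  93  89  87  88  88  89  87
176  90  87  84  83  88  89  86  87  87  89  92  90
177  87  88  87  87  88  87  87  88  88  88  88  86
```

```bash
python3 - <<'E'
from h import *
import cv2
def proj(d,p):
    q=np.linalg.inv(d["T"])@np.r_[p,1]; q=d["K"]@q[:3]; return np.round(q[:2]/q[2],1)
for f in ("scene1","scene5"):
    g=cv2.cvtColor(load(f)["p"],cv2.COLOR_RGB2GRAY)
    print(f,*range(392,404))
    r0=165 if f=="scene1" else 163
    c0=392 
    for v in range(165,177) if f=="scene1" else range(170,192): print(v,*["%3d"%x for x in g[v,c0:c0+12]])
yw=np.radians(36.6);n=np.array([np.cos(yw),-np.sin(yw),0]);t=np.array([np.sin(yw),np.cos(yw),0]);z=np.array([0,0,1.])
d=load("scene5");p=np.array([.6077,.0855,.1284]);o=p-.0785*n+[0,0,-.0532]
kr=o+.032*t+.118*z+.004*n
print("standoff pred: ctr",proj(d,kr),"bot",proj(d,kr-.0075*z),"slot top",proj(d,kr+.0225*z),"plate top",proj(d,o+.032*t+.154*z+.004*n))
E
```

```text
scene1 392 393 394 395 396 397 398 399 400 401 402 403
165 101 100  99  99  99 101  99 100  97 102  99  98
166  97 102 101  99 100 104 102 107 101  97  99  99
167 100 102  99 103 102  98  88  99 103 105 100  98
168 102  99 101  86  55  44  41  54  74  99 101  98
169  97 102  89  67  43  45  45  43  45  60  89 101
170 101 101  93  65  55  85 101  88  57  44  83 102
171 104  99 101  92  90  99 101  90  63  44  69  95
172 101 101  99  95  78  70  89  98  71  51  87 106
173 101  98  98  96  67  37  65  79  73  90 104 102
174 101  99 102 101  98  86  84  99 104 100 104 100
175 100  99 101 100 104 102 105 101 100 101 101 101
176 102  99 102 100 101 101 103 104 100  99 100 101
scene5 392 393 394 395 396 397 398 399 400 401 402 403
170 148 152 116  66  48  76  98  83  56  36  82 103
171 109 144 171 166 156 136 100  83  56  37  67  97
172  90  84  91 103 136 169 181 167 109  78  94  99
173  92  89  90  86  88  78  91 134 157 164 129  96
174  88  92  89  91  88  87  88  85  83  96 104  96
175  88  91  87  86  91  92  91  90  89  95 100  99
176  95  89  88  89  88  89  90  91  89 104 105  97
17
[... 175 characters left out ...]
88  92  90  92  94 105  99 101
181 101  92  92  87  89  88  90  94 104 104  98  98
182  96 103  98  89  87  90  91  96  99  98 102 102
183  93  97  99  89  91  90  90 100 106  95 102 100
184 118 116 106  93  89  91  89 102 105 102 100 104
185 154 124  95  89  89  93  87 101 106 100  98 103
186  84  80  86  89  88  94  97 106 106  98 103  99
187  86  89  91  91  93  87  97  99  99 100 101  95
188  88  87  86  88  89  90 105 105 102 103 104  87
189  90  86  91 101  92  85  96 102  98  99 103  86
190  86  82 134 127  93  86 103 103 100 100 106  81
191  86 104 138 115  82  93 101 101 100 101  97  78
standoff pred: ctr [392.1 183.4] bot [391.7 185.7] slot top [393.5 176.3] plate top [394.3 171.9]
```

Comparing with the clean picture: the light spot (rows 170–172) is the head face, and its right part (cols 400–401) is hidden by the plate. The heads are therefore not through. The bin sits about 1.5–2 mm too far to the −y side, with the height about right. Back off fully, shift sideways and retry.

arm_command(motion="0 0.008 0 0 -1;0 0.016 -0.0035 0 -1;0.0018 0.018 -0.0035 0 -1;0.0018 0.018 -0.0035 0 -1;0.0018 0.018 -0.0035 0 -1")

```text
time_s: 14.9
position: [0.5751, 0.1105, 0.1233]
tcp_rot: [0.893, 0.451, -0.006, -0.009]
wrist_force: [-16.1, 12.1, 0.6]
grip_width: 0.015
finger_force: 67.4
```

```bash
python3 look.py|head -1
```

```text
[0.5751 0.1105 0.1233] [-15.4  12.3  -0.1] [ 2.35  2.71 -0.2 ]
```

arm_command(motion="0 -0.004 0 0 -1;0 -0.008 0 0 -1;0 -0.011 0 0 -1;0 -0.013 0 0 -1;0 -0.013 0 0 -1")

```text
time_s: 15.45
position: [0.5755, 0.1125, 0.1259]
tcp_rot: [0.893, 0.449, 0.001, 0.001]
wrist_force: [2.9, -3.9, -5.2]
grip_width: 0.015
finger_force: 65.8
```

The pull-back met 20 N, so the bin is hooked: the heads are through and the plate was starting to slide under them. I'll undo the side shift, press flat again and slide down.

arm_command(motion="-0.0018 0 0 0 -1;-0.0018 -0.002 0 0 -1;-0.0018 -0.004 0 0 -1;-0.0018 -0.005 0 0 -1;-0.0018 -0.005 0 0 -1")

```text
time_s: 15.95
position: [0.574, 0.1123, 0.1263]
tcp_rot: [0.894, 0.448, 0.003, 0.004]
wrist_force: [10.7, -9.3, -10.8]
grip_width: 0.017
finger_force: 65.1
```

```bash
python3 look.py
```

```text
[0.5739 0.1123 0.1263] [ 11.7  -8.6 -10. ] [-1.7  -2.15 -0.19]
      392 393 394 395 396 397 398 399 400 401 402 403
163  41  41  34  53  83  89  89  87  89  88  92  91
164  32  33  49  80  94  91  86  91  86  87  87  87
165  52  69  90  95  89  92  90  89  90  86  88  86
166  80  93  92  90  86  96  98 101 100  94  87  88
167  96  93  91  91  90  87  85 100 103  90  86  89
168  90  89  89  93  94  71  43  44  70  88  90  87
169  87  88  88  94  82  58  37  40  79  94  90  94
170  87  89  89  73  55  78 100  99  91  88  88  87
171  90  91  88  81  88  94  99  87  68  79  87  89
172  86  88  89  91  77  71  86  97  65  71  92  93
173  89  89  90  92  64  36  62  80  66  79  89  90
174  87  85  88  82  91  81  84  90  88  87  94  88
175  88  88  85  84  87  89  91  88  85  90  90  90
176  89  90  88  87  87  90  90  91  88  90  88  87
177  86  86  87  86  90  87  89  87  87  89  94  89
```

arm_command(motion="0 0.001 0.002 0 -1;0 0.001 0.004 0 -1;0 0.001 0.006 0 -1;0 0.001 0.007 0 -1;0 0.001 0.007 0 -1")

```text
time_s: 16.5
position: [0.5747, 0.1132, 0.1213]
tcp_rot: [0.894, 0.448, 0.004, 0.002]
wrist_force: [6.6, -6.0, 0.8]
grip_width: 0.016
finger_force: 66.9
```

```bash
python3 look.py
```

```text
[0.5747 0.1132 0.1213] [ 6.3 -6.4  0.4] [-1.07 -1.22 -0.13]
      392 393 394 395 396 397 398 399 400 401 402 403
163  39  41  43  37  41  77  98  92  92  86  91  96
164  37  35  40  38  65  87  93  88  92  93  90  88
165  39  39  40  48  79  93  92  88  87  89  90  91
166  35  36  50  82  93  89  89  87  89  86  91  88
167  49  85  94  94  92  88  83  96  98  91  89  87
168  99  93  89  90  93  64  37  48  71  87  90  88
169  90  89  90  92  91  65  42  40  52  82  92  88
170  88  89  89  87  87  90  96  84  74  86  90  89
171  89  87  88  88  90  95  95  94  86  90  88  89
172  89  89  89  88  74  71  87  95  91  89  91  88
173  87  91  90  94  66  30  62  75  80  85  89  87
174  90  89  89  92  92  86  81  98  97  87  88  89
175  90  90  86  88  89  88  96  91  90  85  91  89
176  90  88  88  87  88  91  86  90  90  91  88  89
177  90  88  88  83  86  87  87  86  89  85  91  90
```

It is sliding: the keyhole edge has moved down in the image. Continue down, keeping the press.

arm_command(motion="0 -0.001 0.0015 0 -1;0 -0.001 0.003 0 -1;0 -0.001 0.0045 0 -1;0 -0.001 0.006 0 -1;0 -0.001 0.006 0 -1")

```text
time_s: 17.05
position: [0.5749, 0.1136, 0.1159]
tcp_rot: [0.894, 0.448, 0.005, 0.003]
wrist_force: [7.7, -7.2, 3.0]
grip_width: 0.013
finger_force: 67.2
```

```bash
python3 look.py
```

```text
[0.5749 0.1136 0.1159] [ 6.9 -7.1  2.9] [-1.23 -1.38 -0.12]
      392 393 394 395 396 397 398 399 400 401 402 403
163  40  39  37  39  39  44  79  94  90  93  97  96
164  38  39  43  43  35  66  87  90  91  91  89  89
165  34  41  38  36  43  78  96  96  91  91  89  88
166  37  38  41  41  80  94  89  91  89  93  92  92
167  36  39  42  58  85  90  91  89  90  85  90  92
168  36  53  88  98  98  75  71  87  91  88  89  88
169  47  82  93  91  90  61  38  44  56  81  90  87
170  96  94  93  90  90  90  98  83  65  83  93  88
171  91  90  91  87  91  94  99  87  73  82  89  90
172  89  86  90  93  76  70  89  98  94  88  89  89
173  88  91  86  86  65  32  59  83  92  90  87  86
174  87  91  89  93  99  85  81  92  94  93  90  88
175  88  84  89  96  99  99 104 102 100  92  88  91
176  89  90  90  85  92  96  99  97  93  92  89  93
177  88  85  89  88  86  91  89  86  81  89  90  92
```

arm_command(motion="0 0 0.0015 0 -1;0 0 0.003 0 -1;0 0 0.0045 0 -1;0 0 0.006 0 -1;0 0 0.006 0 -1")

```text
time_s: 17.6
position: [0.5749, 0.114, 0.1098]
tcp_rot: [0.894, 0.448, 0.005, 0.003]
wrist_force: [8.5, -6.1, 1.3]
grip_width: 0.018
finger_force: 67.0
```

arm_command(motion="0 0 0.001 0 -1;0 0 0.002 0 -1;0 0 0.003 0 -1;0 0 0.003 0 -1")

```text
time_s: 18.0
position: [0.5751, 0.114, 0.1091]
tcp_rot: [0.894, 0.448, 0.006, 0.003]
wrist_force: [3.4, -6.6, 14.1]
grip_width: 0.02
finger_force: 68.8
```

```bash
python3 look.py
```

```text
[0.5751 0.114  0.1091] [ 3.7 -7.1 12.7] [-1.19 -0.58 -0.23]
      392 393 394 395 396 397 398 399 400 401 402 403
163  37  36  44  42  41  33  81 104 100 101  99  97
164  41  37  43  40  37  43  86 102  93  97  95  97
165  38  43  36  40  39  41  79  93  94  96  96  94
166  39  42  41  35  36  67  88  87  92  93  89  93
167  40  42  39  42  41  77  95  95  86  89  87  90
168  40  40  38  47  82  94  93  91  89  94  89  89
169  39  40  34  62  88  94  90  88  90  89  87  93
170  36  32  61  89  90  87  88  91  87  89  89  89
171  53  85  95  89  90  94  96  83  74  84  89  87
172  98  93  93  88  76  75  88  96  85  81  93  88
173  94  92  92  91  66  33  61  80  75  82  90  91
174  88  91  85  87  90  83  83  93  95  88  87  90
175  86  88  87  92  98 100 101  94  89  84  89  88
176  91  88  90  93 101  98 100  99  92  86  91  90
177  89  90  87  99 100 101  99 101  98  92  87  88
```

Hard stop after about 17.5 mm of travel, and the normal force dropped by about 4–5 N, as it should when the catch snaps out. I'll ease off the vertical load, then give a mild upward tug to test the catch.

arm_command(motion="0 0.001 -0.003 0 -1;0 0.003 -0.006 0 -1;0 0.005 -0.0065 0 -1;0 0.005 -0.0065 0 -1")

```text
time_s: 18.45
position: [0.5735, 0.1122, 0.1106]
tcp_rot: [0.893, 0.449, 0.0, -0.001]
wrist_force: [2.0, 0.0, -2.5]
grip_width: 0.021
finger_force: 66.4
```

arm_command(motion="0 0 -0.002 0 -1;0 0 -0.004 0 -1;0 0 -0.004 0 -1;0 0 -0.004 0 -1")

```text
time_s: 18.85
position: [0.5736, 0.111, 0.1132]
tcp_rot: [0.894, 0.449, -0.0, 0.001]
wrist_force: [4.7, -2.5, -10.9]
grip_width: 0.012
finger_force: 65.6
```

```bash
python3 look.py
```

```text
[0.5735 0.111  0.1131] [  4.1  -3.1 -10.8] [-0.85 -1.25 -0.18]
      392 393 394 395 396 397 398 399 400 401 402 403
163  42  39  41  42  37  82 102 100  95  95  98  97
164  41  43  36  33  46  82  93  93  94  99  96  98
165  40  42  41  38  64  88  88  90  89  91  89  95
166  37  42  37  41  81  94  92  91  90  84  90  90
167  34  41  35  64  86  89  90  88  93  89  93  91
168  38  39  60  88  92  88  89  91  93  89  95  89
169  38  65  90  94  81  82  89  91  87  86  90  88
170  86  95  92  92  69  74  93  93  87  90  87  91
171  96  91  94  87  92  92  97  96  90  90  86  86
172  94  93  89  87  74  70  88  96  90  92  92  91
173  88  90  88  91  63  35  60  87  93  86  88  88
174  89  88  90  94  97  86  84  88  86  89  89  89
175  93  89  96 100 100 101  99  91  89  92  91  90
176  90  88  96  96 101 102 100  98  90  89  88  90
177  91  89  87  96  98 100 102  94  89  90  91  91
```

The bin stays put against a 7 N upward tug, so the catch is out. Settle back down, open and withdraw upward.

arm_command(motion="0 0.001 0.003 0 -1;0 0.001 0.006 0 -1;0 0.001 0.006 0 -1;0 0.001 0.0055 0 0;0 0.001 0.0055 0 0;0 0.001 0.0055 0 0;0 0.001 0.0055 0 0;0 0.001 0.0055 0 0")

```text
time_s: 19.7
position: [0.574, 0.1114, 0.1087]
tcp_rot: [0.893, 0.449, -0.0, -0.0]
wrist_force: [-0.5, -0.1, -1.0]
grip_width: 0.504
finger_force: 0.0
```

arm_command(motion="0 0 -0.01 0 0;0 0 -0.03 0 0;0 0 -0.06 0 0;0 0 -0.1 0 0;0 0 -0.14 0 0;0 0.03 -0.17 0 0;0 0.07 -0.18 0 0;-0.04 0.10 -0.18 0 0;-0.08 0.11 -0.18 0 0;-0.12 0.11 -0.18 0 0;-0.16 0.11 -0.18 0 0;-0.16 0.11 -0.18 0 0")

```text
time_s: 20.9
position: [0.5641, -0.0862, 0.2901]
tcp_rot: [0.895, 0.447, -0.001, 0.001]
wrist_force: [-0.0, 0.7, 0.2]
grip_width: 0.497
finger_force: 0.0
```

```bash
python3 - <<'E'
from plant import r
from h import *
import cv2
a=r.get_image("scene");b=r.get_image("side")
for n,d in(("scene8",a),("side8",b)):
    np.savez(n+".npz",K=d["K"],T=d["world_from_camera"],p=d["pixels"]);cv2.imwrite(f"pics/{n}.png",d["pixels"][:,:,::-1])
s=r.get_state();print(s["time_s"],s["position"],s["wrist_force"],s["grip_width"])
def proj(d,p):
    q=np.linalg.inv(d["world_from_camera"])@np.r_[p,1]; q=d["K"]@q[:3]; return np.round(q[:2]/q[2],1)
g=cv2.cvtColor(a["pixels"],cv2.COLOR_RGB2GRAY)
print("    ",*["%3d"%x for x in range(366,410)])
for v in range(150,180): print(v,*["%3d"%x for x in g[v,366:410]])
E
```

```text
21.0 [ 0.56680066 -0.08342273  0.28976644] [1.73903649 1.03202313 0.75328134] 0.500564119725893
     366 367 368 369 370 371 372 373 374 375 376 377 378 379 380 381 382 383 384 385 386 387 388 389 390 391 392 393 394 395 396 397 398 399 400 401 402 403 404 405 406 407 408 409
150  78  95  94  97  95  92 100 100  96  82  72  66  61  63  66  66  61  64  68  68  70  78  76  72  65  59  59  80  91  98 100 103 109 134 175 206 202 196 193 189 191 189 189 189
151  77  95  99  94  95  91  95  94 104 106 100  95  91  82  65  63  60  62  66  63  66  64  66  73  74  80  81  72  63  62  66  77 101 101 101 104 116 154 190 209 201 191 192 192
152  87  98  93  94  95  92  91  95  98  95  95  95  98 100 102  95  82  65  59  62  64  64  65  64  65  69  69  70  74  76  76  73  63  63  79  89  96 104 101 104 135 177 202 203
153  86  98  98  96  92  92  97  98  96  98  91  97  94  95  90  98  98 100  94  83  73  70  64  63  62  66  64  67  64  70  73  71  77  76  75  75  67  63  81  99 101 101 102 112
154  87 100  94  96  93  93  93  94  94  97  92  94  95  95  92  94  96  96 105 101  99  94  90  80  66
[... 3876 characters left out ...]
  85  83  87  86  83  83  85  85  86  88  87  84  84  89  86  89  85  82  86  84  84  88  85  90  94  98  96  95  92  89  83  83  88  87  91  96  84  67  64  63
177  79  83  87  86  86  89  85  87  84  81  85  86  85  87  82  83  82  83  90  88  85  85  84  85  87  85  83  86  88  94  94  97  96  93  86  83  87  88  88  93  74  62  64  63
178  82  80  85  84  86  85  86  84  85  84  87  87  86  84  85  84  83  88  84  86  84  85  86  89  86  87  86  86  86  89  91  94  93  82  83  85  84  86  93  92  73  66  67  63
179  83  85  83  83  82  84  87  86  82  83  86  86  85  85  85  88  86  85  86  86  82  85  88  84  84  83  83  85  83  81  86  85  86  81  84  87  87  84  97  84  64  66  65  65
```

```bash
python3 - <<'E'
from h import *
import cv2
for f in("scene1","scene8"):
    g=cv2.cvtColor(load(f)["p"],cv2.COLOR_RGB2GRAY);print(f,*range(379,394))
    for v in range(154,166): print(v,*["%3d"%x for x in g[v,379:394]])
a,b=load("side1"),load("side8")
for n,d in(("side1",a),("side8",b)):
    g=cv2.cvtColor(d["p"],cv2.COLOR_RGB2GRAY);print(n,*range(292,306))
    for v in range(122,138): print(v,*["%3d"%x for x in g[v,292:306]])
E
```

```text
scene1 379 380 381 382 383 384 385 386 387 388 389 390 391 392 393
154  99 100  96 101 103 105 108 107 101  99  84  69  63  65  65
155 100  97 103  86  79  98 105 101 103 106 106 104 100  84  76
156  98 100 102  76  50  39  46  74  87  99 101 102 104 103 106
157 100  96 105  73  52  90  91  64  54  53  62  81  95 105 102
158 101 100  93  62  88 111 106 101  99  92  75  52  36  72  93
159 100  95  93  64  75  95  89  94 106 105 106  80  49  85 103
160  97 100 100  86  82  91  92  89  94  89  90  66  50  87 102
161 100  98 100 102  97  90  87  92  87  90  89  55  52  88 104
162  99 100  97  98  99 108 103  94  92  96  85  61  69  94 102
163 101  98  97 101  99  99  99 101 101  99 100 100  98 103 100
164 100  95  98 102 100 103 104 105  98  99  96  95  99  99 101
165  95 100  97 101 100 101  99  97  98  97 100  99 100 101 100
scene8 379 380 381 382 383 384 385 386 387 388 389 390 391 392 393
154  95  92  94  96  96 105 101  99  94  90  80  66  66  63  63
155  95  92  97  81  71  98 100 102  99 100 102  98  96  75  68
156  94  94  96  76  47  36  41  69  80  93  96  96 100 101 101
157  9
[... 1913 characters left out ...]
 104  96  74  73  93  96  94  95  96  92
127  65  80  98 101  93  75  69  91 106  99  95  94  91  88
128  80  98  98  93  72  70  90 106  95  88  94  90  89  89
129  97  97  93  80  60  86  97  93  88  88  91  91  88  88
130  98  96  93  71  63  86  99  91  88  93  89  89  88  89
131  95  98  93  71  56  85  93  90  90  90  86  88  85  86
132  94  97  95  76  55  79  93  91  89  88  88  87  85  81
133  93  98  94  81  70  90  91  88  88  87  88  88  89  87
134  97  95  96  93  91  90  88  88  85  89  89  88  87  89
135  96  97  94  98  90  88  89  88  87  87  87  87  87  89
136  93  96  94  91  89  88  87  89  89  88  88  87  87  91
137  96  96  89  88  90  88  87  87  87  86  89  87  89  95
```

The catch block looks the same as when it stood fully out, in both views and just above the bin's upper edge. The bin is home and the arm is clear.

```bash
python3 -c "
from plant import r
print(r.finish_job())"
```

```text
the job is handed in; nothing more can be done
None
```

The bin is hanging fully home on both studs with the catch out over its upper edge, and the job was handed in at about 21 s with the arm clear; while hooked, one pull-back reached about 20 N and the stop at home about 16 N, just over the 15 N guide.

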